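# Rebuild a stirrer's overload clutch on its splined hub, tabs opposite

## Robot

A 7-joint arm with a two-finger parallel gripper is mounted at the origin on the work surface. World frame = base frame: x ahead of the robot, y to its left, z up, the work surface at z = 0. Lengths are in m, angles in rad, forces in N, time in s.
With the tool pointing down it reaches from about 0.4 to 0.85 m from the base axis. Payload 10.4 kg.
Tool frame: the origin (TCP) lies midway between the tips of the shut fingers; the grasp point (between the pads) lies 19 mm behind it; z points along the fingers, y is the line along which they close (so a half turn about z gives the same grasp; the last joint's range is limited). The gripper opens to 87 mm and grips with 3 to 60 N. Pads are 19 mm wide; open, the fingers measure 117 mm over their backs; the gripper's body (75 mm by 190 mm) begins 51 mm behind the grasp point.
Start: joints at [1.249, 0.332, -0.065, 1.46, 0.022, 1.35, -0.088], TCP at [0.184, -0.597, 0.223] pointing down, gripper open.
Joint ranges: [-2.6, 2.6], [-0.5, 2.12], [-1.47, 1.34], [0.16, 2.42], [-1.27, 4.41], [0.06, 2.06], [-2.6, 2.6]. Speed limits (rad/s): [2.22, 2.22, 2.79, 2.79, 3.14, 3.14, 3.14].

## Interface

Orientations are given as a unit quaternion [x, y, z, w].
In Python, from bench import sensors, eyes, order gives the robot as it stands.
- The arm moves only by the tool arm_command, never from a script. Its argument "steps" is a list of rows, each an object with "rot": the turn, a rotation vector about the world's x, y, z in degrees, a list of three; "slide": the shift along the world's x, y, z in m, a list of three; "grip": the opening, from 0 (shut) to 1 (fully open). A call has exactly 8 rows; each row shifts and turns the commanded pose from where the row before left it; what a row does not reach is not made up. A row lasts 1/8 s, in which the tool goes at most 62.5 mm and 10.7 degrees, less where a joint would pass 70% of its speed; a pose out of reach is approached as far as the arm can. A call with a gripper value outside its range is refused whole. The fingers move at their own pace and stop on an object; "newtons" is the grip in N (left out, the last holds). Time passes only in rows, so rows that do not move let the fingers close, or fill a call up. It gives the time, the measured TCP pose, the force, the opening and the grip force at its end, in the units of the state.
- sensors.read_state(): the state, without advancing time (a new reading comes with each control period).
- eyes.camera(name): name is "scene" or "side" or "wrist"; returns a dict with "pixels" (384x512x3 uint8, red, green, blue), "intrinsics" (3x3 intrinsics, pixels), "pose" (4x4, takes a point from camera to world coordinates). Camera axes: x right, y down, z forward; pixel columns grow to the right and rows downward; lengths in m; the calibration is good to about 2 mm. A picture is of the moment at which its call begins. There is no depth.
- order.close_job(): hands the job in; it is judged then, once.
Trained networks look in a picture, given as the dict that the camera call returned (one of the last four; its "shot" number tells which), for a name from the list of things; names that differ only in an ending like _2 or _b are one class to them, and where a whole thing is asked for, a point or a joint stands for the part that bears it (a point fixed in the world has none). Each returns a list of dicts, best first, with "conf" (0 to 1); they miss things now and then, are a little off and sometimes report something else, mostly with a low value. They report only what shows in the picture. A call takes as long as a camera call. They do not tell look-alikes from the thing itself.
- eyes.look_for(name, picture): "bbox" ([left, top, right, bottom] in pixels, round what is visible of it).
The state is a dict: "time": time; "joint_positions": joint angles; "joint_vel": joint speeds; "joint_torque": joint torques, N m; "ee_pos": TCP position; "eef_rot": TCP orientation; "ft_force": force on the tool from outside, world axes, zero at the start; "torque": the same for the moment, N m; "width": finger opening in m; "grip_force": force on a finger pad.
Only numpy, scipy, OpenCV 4.12 (cv2) and the standard library are available. Lean on these libraries where they do the work, as an engineer would, in place of code of your own. Each camera call takes 0.05 s, during which the arm holds its last target. There are 200 camera calls.

## Task

Rebuild the stirrer's overload clutch: slide the thick friction disc with the broad tab onto the splined hub first, its tab down in the broad fork, then the thin separator plate with the narrow tab on top of it, its tab in the narrow fork on the opposite side, both lying flat and fully home. The hub has been left at some odd angle, so feel gently under light hand pressure for where the teeth drop between the ribs and never force them; turn the hub with the disc to bring the tab over its fork. Leave the other things on the bench where they are.

Things in the scene. Friction and masses are not known exactly. Their poses are not given: they have to be found in the camera images.
- clutch: The clutch's fixed lower half: black service plate 130 x 80 x 12 mm (long side along its x); in its middle an aluminium pedestal 52 mm in diameter, its flat top 40 mm up, carries the upright steel splined hub; two aluminium forks stand at the ends. Origin: centre of the underside, on the hub's axis; z up; +x points to the broad fork, -x to the narrow fork.
- home (a point): Centre of the pedestal's top, the seat of the plates, on the hub's axis, 40 mm above the bench. The hub stands here and turns about the vertical on its own stiff friction (0.1 N m, no spring, stays where left, turns 330 degrees or more either way); its angle is not reported. When a plate's teeth are engaged, turning the plate turns the hub.
- rib_top (a point): On the hub's axis at the rib tops, 68 mm above the bench. From the seat to here: core 29 mm in diameter with 6 equal ribs every 60 degrees, 7.5 mm wide, reaching 18.5 mm from the axis, flat on top. At the start a disc with its tab in line with its fork never fits: the ribs are off by 10 to 50 degrees, counter-clockwise from above (the same as 50 to 10 clockwise).
- nose (a point): Top of the hub, 84 mm above the bench. Smooth pilot 28 mm in diameter from the rib tops to 76 mm, then a cone to 16 mm diameter at the top, which centres a plate. A plate resting on the rib tops and turned under a push below about 5 N slides over the hub without turning it, until the teeth can drop in; pushed harder it may drag the hub along.
- fork_broad (a point): Middle of the top of the broad fork, 44 mm from the hub's axis, 54 mm above the bench: two prongs with a slot 22 mm wide, open upwards and radially, its floor at 40 mm; prongs 14 mm long radially, 7 mm thick.
- fork_narrow (a point): Middle of the top of the narrow fork, on the other side, 44 mm from the hub's axis, 60 mm above the bench: like the broad one, but the slot is 14 mm wide, its floor at 40 mm.
- disc: Thick friction disc, 60 g: white plastic ring 62 mm in diameter, 10 mm thick, bore 40 mm; two outer flats 26 mm long, 64 mm across, normal to its y (grip these); one broad tab 18 mm wide along its +x; 6 inner teeth 7 mm wide every 60 degrees, one in line with the tab, tips 16 mm from the centre. Lies flat on the bench. Origin: centre of the underside, z up. Home: underside at 40 mm.
- disc_tab (a point): End of the broad tab, at the level of the underside, 47 mm from the centre. The teeth fit between the hub's ribs with about 1 mm (3.5 degrees) to either side.
- separator: Thin separator plate, 100 g: outline, flats (64 mm across, normal to its y), bore and teeth like the disc's, but dark steel, 7 mm thick, plain faces, and its tab (along its +x) only 10 mm wide. Lies flat on the bench. Origin: centre of the underside, z up. Home, on the disc: underside at 50 mm.
- separator_tab (a point): End of the narrow tab, at the level of the underside, 47 mm from the centre.
- spacer: Bystander: plain steel ring without teeth, 48 mm in diameter, 8 mm high, near the robot side. Origin: centre of the underside.
- wrench: Bystander: wrench 150 mm long lying beyond the clutch. Origin: middle of its underside.
- driver: Bystander: screwdriver 170 mm long lying near the robot side. Origin: middle of its underside.
- wash: Bystander: clear bottle, 60 mm in diameter, 130 mm high. Origin: centre of the underside.
- grease: Bystander: white jar, 52 mm in diameter, 55 mm high. Origin: centre of the underside.
- beaker: Bystander: clear beaker, 72 mm in diameter, 90 mm high. Origin: centre of the underside.
Not all that is in view belongs to the job. Of the things shaped like the separator, the dark steel one is meant.

How it is judged:
By the outcome, as a careful person would: the job done as asked, in the order asked, and still so for the second after the job is handed in, with the robot touching nothing.
It also fails if it takes over 72 s, if anything falls off the work surface, if the arm or the gripper's body presses on something with over 40 N, if the wrist force passes 120 N, or if a joint passes its speed limit or range.

## Working session

There is one attempt and no reset: what is moved stays moved. The work goes in short steps, Python scripts to look and compute and a tool call to move; the robot and the scene stay as the last step left them, time stands still between calls to the robot, and variables do not carry over. Pictures are saved under pics/ and viewed, at most 10 in all, crops included, and the job is handed in when it is done.

Besides the shell and the picture viewer there is one more tool, called after "Call:" as name([rows], argument=value, ...), one row to a line, values as JSON. arm_command: Moves the arm, as the interface text tells. Its arguments: {"type":"object","properties":{"steps":{"type":"array","items":{"type":"object","properties":{"rot":{"type":"array","items":{"type":"number"}},"slide":{"type":"array","items":{"type":"number"}},"grip":{"type":"number"}}}},"newtons":{"type":"number"}},"required":["steps"]}

```bash
mkdir -p pics; cat > h.py <<'E'
import numpy as np, cv2
from bench import sensors, eyes, order
def px2w(p,pt,z):
    K=np.array(p["intrinsics"]);T=np.array(p["pose"])
    d=T[:3,:3]@np.linalg.inv(K)@np.array([pt[0],pt[1],1.]);o=T[:3,3]
    return o+d*(z-o[2])/d[2]
def w2px(p,w):
    K=np.array(p["intrinsics"]);T=np.array(p["pose"])
    c=T[:3,:3].T@(np.array(w)-T[:3,3]);q=K@c;return q[:2]/q[2]
def save(p,n,s=None,crop=None):
    im=np.array(p["pixels"])[:,:,::-1]
    if crop: im=im[crop[1]:crop[3],crop[0]:crop[2]]
    if s: im=cv2.resize(im,None,fx=s,fy=s,interpolation=cv2.INTER_CUBIC)
    cv2.imwrite("pics/"+n,im)
E
python3 - <<'E'
from h import *
for c in ["scene","side"]:
    p=eyes.camera(c);save(p,c+".png",1.5)
    print(c,np.round(p["pose"],3).tolist())
    for n,z in [("clutch",.04),("disc",.01),("separator",.007),("nose",.084),("fork_broad",.054),("fork_narrow",.06),("disc_tab",0.005),("separator_tab",0.005)]:
        for d in eyes.look_for(n,p)[:3]:
            b=d["bbox"];m=[(b[0]+b[2])/2,(b[1]+b[3])/2]
            print(n,np.round(b),round(d["conf"],2),np.round(px2w(p,m,z),3))
s=sensors.read_state();print(s)
E
```

```text
scene [[-0.701, 0.564, -0.437, 1.148], [0.713, 0.565, -0.415, 0.573], [0.013, -0.603, -0.798, 1.155], [0.0, 0.0, 0.0, 1.0]]
clutch [242. 180. 293. 222.] 0.86 [0.561 0.039 0.04 ]
separator [163. 156. 188. 181.] 0.65 [ 0.653 -0.259  0.007]
separator [191. 137. 218. 154.] 0.64 [ 0.529 -0.269  0.007]
separator [216. 113. 239. 130.] 0.6 [ 0.404 -0.294  0.007]
nose [244. 184. 294. 221.] 0.86 [0.583 0.065 0.084]
nose [334. 245. 360. 273.] 0.28 [0.571 0.324 0.084]
fork_broad [240. 179. 291. 224.] 0.55 [0.572 0.043 0.054]
fork_narrow [243. 182. 294. 225.] 0.62 [0.575 0.056 0.06 ]
disc_tab [334. 247. 359. 275.] 0.55 [0.534 0.309 0.005]
separator_tab [193. 141. 215. 157.] 0.69 [ 0.537 -0.26   0.005]
separator_tab [217. 113. 237. 125.] 0.59 [ 0.396 -0.305  0.005]
separator_tab [165. 159. 187. 181.] 0.52 [ 0.657 -0.254  0.005]
side [[-0.669, -0.495, 0.555, 0.147], [-0.744, 0.443, -0.501, 0.398], [0.002, -0.748, -0.664, 0.607], [0.0, 0.0, 0.0, 1.0]]
clutch [216. 193. 280. 244.] 0.92 [0.54  0.037 0.04 ]
clutch [325. 165. 347. 183.] 0.47 [ 0.506 -0.233  0.04 ]
disc [124. 289. 167. 322.] 0.8 [0.525 0
[... 714 characters left out ...]
0056,  0.33220316, -0.06471371,  1.46008545,  0.0216062 ,
        1.34989496, -0.08849175]), 'joint_vel': array([ 1.23741407e-03,  1.08602571e-03,  7.85477164e-04, -8.55874749e-06,
       -2.59411882e-04, -9.21782954e-05, -1.47373097e-04]), 'joint_torque': array([-1.27453441e-03, -6.23029017e+01,  2.35507905e-02, -3.90121543e+01,
       -6.11000857e-02,  3.14582011e-02,  3.30377713e-05]), 'ee_pos': array([ 0.18401371, -0.59732848,  0.22258054]), 'eef_rot': array([9.88858978e-01, 1.48855360e-01, 1.72197118e-05, 4.95788729e-05]), 'ft_force': array([ 0.32982642, -0.09071567, -0.61991517]), 'torque': array([-0.04359526,  0.05282019, -0.03328923]), 'grip_force': 0.0, 'width': 0.08713890519196123}
```

View pics/scene.png

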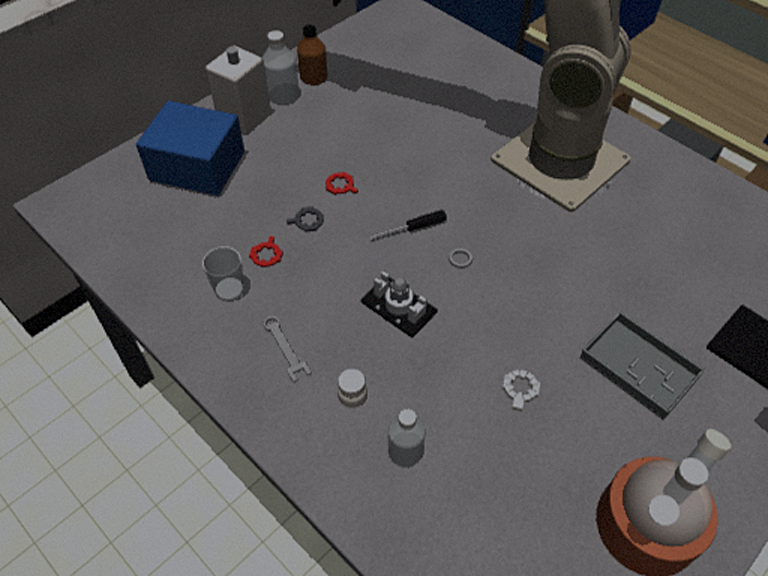

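View pics/side.png

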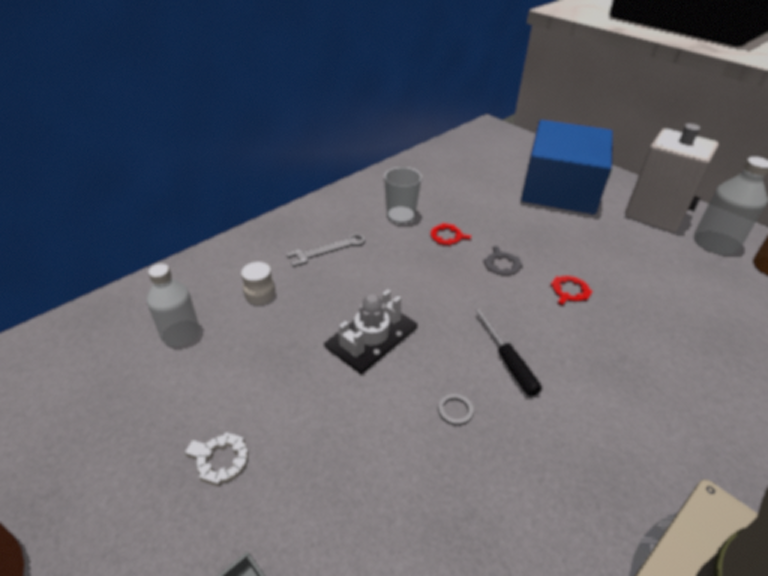

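Call:
arm_command([
  {"slide": [0.04,0.045,0.02],"grip": 1},
  {"slide": [0.04,0.045,0.02]},
  {"slide": [0.04,0.045,0.02]},
  {"slide": [0.04,0.045,0.02]},
  {"slide": [0.04,0.045,0.015]},
  {"slide": [0.04,0.045,0.01]},
  {"slide": [0.04,0.045,0.005]},
  {"slide": [0.04,0.045,0]},
])

```text
schema error: expected keys rot, slide, grip
```

```bash
python3 - <<'E'
from h import *
p=eyes.camera("wrist");save(p,"w1.png")
print(np.round(p["pose"],3).tolist(),np.round(p["intrinsics"],1).tolist())
for n,z in [("separator",.007),("separator_tab",0.005)]:
    for d in eyes.look_for(n,p)[:3]:
        b=d["bbox"];m=[(b[0]+b[2])/2,(b[1]+b[3])/2]
        print(n,np.round(b),round(d["conf"],2),np.round(px2w(p,m,z),3))
s=sensors.read_state();print(s["ee_pos"],s["eef_rot"],s["ft_force"])
E
```

```text
[[0.293, -0.925, -0.242, 0.251], [-0.956, -0.284, -0.073, -0.576], [-0.001, 0.253, -0.967, 0.386], [0.0, 0.0, 0.0, 1.0]] [[329.0, 0.0, 259.3], [0.0, 329.0, 189.9], [0.0, 0.0, 1.0]]
[ 0.18400827 -0.59731032  0.22255584] [9.88859125e-01 1.48854393e-01 8.06122302e-06 3.29237946e-05] [ 0.15198792 -0.05781735 -0.53750614]
```

Call:
arm_command([
  {"rot": [0,0,0],"slide": [0.04,0.043,0.02],"grip": 1},
  {"rot": [0,0,0],"slide": [0.04,0.043,0.02],"grip": 1},
  {"rot": [0,0,0],"slide": [0.04,0.043,0.02],"grip": 1},
  {"rot": [0,0,0],"slide": [0.04,0.043,0],"grip": 1},
  {"rot": [0,0,0],"slide": [0.04,0.043,0],"grip": 1},
  {"rot": [0,0,0],"slide": [0.04,0.043,0],"grip": 1},
  {"rot": [0,0,0],"slide": [0.04,0.043,0],"grip": 1},
  {"rot": [0,0,0],"slide": [0.0,0.03,0],"grip": 1},
])

```text
time: 2.05
ee_pos: [0.4664, -0.2629, 0.2823]
eef_rot: [0.989, 0.151, 0.0, -0.001]
ft_force: [0.3, -0.4, -0.9]
width: 0.0872
grip_force: 0.0
```

```bash
cat > look.py <<'E'
from h import *
import sys
p=eyes.camera("wrist");save(p,sys.argv[1])
np.savez(sys.argv[1]+".npz",**{k:np.array(p[k]) for k in("pixels","intrinsics","pose")})
for a in sys.argv[2:]:
    n,z=a.split(":");z=float(z)
    for d in eyes.look_for(n,p)[:3]:
        b=d["bbox"];m=[(b[0]+b[2])/2,(b[1]+b[3])/2]
        print(n,np.round(b),round(d["conf"],2),np.round(px2w(p,m,z),3))
s=sensors.read_state();print(s["time"],s["ee_pos"],s["eef_rot"],s["ft_force"])
E
python3 look.py w2.png separator:.007 separator_tab:.007
```

```text
separator [256.  84. 308. 136.] 0.91 [ 0.535 -0.271  0.007]
separator [241. 180. 293. 223.] 0.84 [ 0.411 -0.29   0.007]
separator [274.   0. 330.  51.] 0.63 [ 0.637 -0.262  0.007]
separator_tab [235. 180. 298. 225.] 0.93 [ 0.409 -0.289  0.007]
separator_tab [254.  90. 309. 137.] 0.89 [ 0.53  -0.271  0.007]
separator_tab [275.   0. 329.  50.] 0.65 [ 0.637 -0.262  0.007]
2.2 [ 0.46453911 -0.26486185  0.2828874 ] [9.88640215e-01 1.50301158e-01 1.91875720e-04 2.24351414e-04] [-0.55967195 -1.24711079 -0.10341109]
```

Call:
arm_command([
  {"rot": [0,0,0],"slide": [0.005,0.05,0],"grip": 1},
  {"rot": [0,0,0],"slide": [0.005,0.05,0],"grip": 1},
  {"rot": [0,0,0],"slide": [0.005,0.05,0],"grip": 1},
  {"rot": [0,0,0],"slide": [0.005,0.05,0],"grip": 1},
  {"rot": [0,0,0],"slide": [0.005,0.05,0],"grip": 1},
  {"rot": [0,0,0],"slide": [0,0.05,0],"grip": 1},
  {"rot": [0,0,0],"slide": [0,0,0],"grip": 1},
  {"rot": [0,0,0],"slide": [0.0,0.0,0],"grip": 1},
])

```text
time: 3.2
ee_pos: [0.4892, 0.0321, 0.2825]
eef_rot: [0.989, 0.148, -0.0, 0.0]
ft_force: [-0.4, -0.8, 0.4]
width: 0.0872
grip_force: 0.0
```

```bash
python3 look.py w3.png nose:.084 fork_broad:.054 fork_narrow:.06 clutch:0.02
```

```text
nose [224.  72. 339. 152.] 0.76 [0.555 0.029 0.084]
nose [447. 172. 508. 216.] 0.51 [ 0.533 -0.213  0.084]
fork_broad [226.  70. 336. 151.] 0.67 [0.556 0.028 0.054]
fork_narrow [228.  68. 337. 151.] 0.66 [0.558 0.027 0.06 ]
clutch [224.  72. 335. 150.] 0.73 [0.555 0.027 0.02 ]
3.45 [0.48911028 0.03251431 0.28250627] [ 9.89008956e-01  1.47855606e-01 -4.76354036e-05  5.20499262e-05] [ 0.76905773 -0.6561588  -0.17109867]
```

View pics/w3.png

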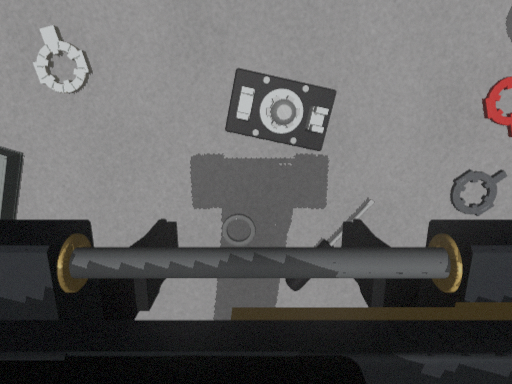

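```bash
cat > rect.py <<'E'
from h import *
def rectify(npz,c,z,half,res):
    p=dict(np.load(npz));n=int(2*half/res)
    # out pixel (u,v): x up -> world: col grows with -y, row grows with -x
    src=np.float32([[0,0],[n,0],[n,n],[0,n]])
    W=[[c[0]+half,c[1]+half],[c[0]+half,c[1]-half],[c[0]-half,c[1]-half],[c[0]-half,c[1]+half]]
    dst=np.float32([w2px(p,[*w,z]) for w in W])
    M=cv2.getPerspectiveTransform(dst,src)
    return cv2.warpPerspective(p["pixels"][:,:,::-1].copy(),M,(n,n),flags=cv2.INTER_CUBIC)
def ring(im,mask,c,half,res,rmax=.05):
    """centre + tab dir of tabbed ring from mask"""
    cs,_=cv2.findContours(mask,cv2.RETR_EXTERNAL,cv2.CHAIN_APPROX_NONE)
    k=max(cs,key=cv2.contourArea);m=np.zeros_like(mask);cv2.drawContours(m,[k],-1,255,-1)
    d=cv2.distanceTransform(m,cv2.DIST_L2,5);_,r,_,ctr=cv2.minMaxLoc(d)
    w=np.array([c[0]+half-k[:,0,1]*res,c[1]+half-k[:,0,0]*res]).T
    ctr=np.array([c[0]+half-ctr[1]*res,c[1]+half-ctr[0]*res])
    for _ in range(20):
        v=w-ctr;rr=np.hypot(*v.T);sel=rr<.0345
        A=np.c_[2*w[sel],np.ones(sel.sum())];s=np.linalg.lstsq(A,(w[sel]**2).sum(1),rcond=None)[0];ctr=s[:2]
    v=w-ctr;rr=np.hypot(*v.T);t=v[rr>.038].mean(0)
    return ctr,np.degrees(np.arctan2(t[1],t[0])),r*res,rr.max()
E
python3 - <<'E'
from rect import *
p=dict(np.load("w3.png.npz"))
half,res=.075,.0005
for n,px,z,lo in [("disc",(62,67),.010,1),("sep",(473,192),.007,0)]:
    c=px2w(p,px,z)[:2];im=rectify("w3.png.npz",c,z,half,res)
    g=cv2.cvtColor(im,cv2.COLOR_BGR2GRAY)
    m=(g>150) if lo else (g<75)
    m=(m*255).astype(np.uint8)
    print(n,c,ring(im,m,c,half,res),np.percentile(g,[5,25,50,75,95]))
c=px2w(p,(281,111),.012)[:2];z=.012
im=rectify("w3.png.npz",c,z,.1,res);g=cv2.cvtColor(im,cv2.COLOR_BGR2GRAY)
m=((g<60)*255).astype(np.uint8);cs,_=cv2.findContours(m,cv2.RETR_EXTERNAL,cv2.CHAIN_APPROX_NONE)
k=max(cs,key=cv2.contourArea);(u,v),wh,a=cv2.minAreaRect(k);b=cv2.boxPoints(((u,v),wh,a))
print("plate",c[0]+.1-v*res,c[1]+.1-u*res,np.array(wh)*res,[(round(c[0]+.1-q[1]*res,4),round(c[1]+.1-q[0]*res,4)) for q in b])
i1=cv2.resize(rectify("w3.png.npz",c,.054,.07,.00035),(400,400));i2=cv2.resize(rectify("w3.png.npz",c,.068,.03,.00015),(400,400))
cv2.imwrite("pics/r3.png",np.hstack([i1,i2]))
E
```

```text
disc [0.5266272  0.30236357] (array([0.52650263, 0.30474515]), np.float64(30.270951389020432), 0.02986279296875, np.float64(0.04835284806895536)) [ 86. 141. 144. 146. 194.]
sep [ 0.52935552 -0.26252218] (array([ 0.47866301, -0.31330262]), np.float64(19.60659048301963), 0.05302713775634766, np.float64(0.12952634728135679)) [  0.  34. 139. 144. 148.]
plate 0.5300017752826713 -0.02914500251870701 [0.02432464 0.0489734 ] [(np.float64(0.5192), np.float64(-0.004)), (np.float64(0.5565), np.float64(-0.0358)), (np.float64(0.5408), np.float64(-0.0543)), (np.float64(0.5035), np.float64(-0.0225))]
```

View pics/r3.png

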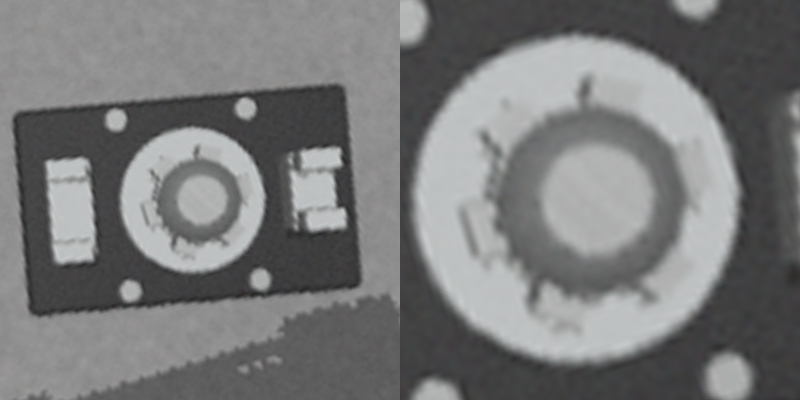

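Call:
arm_command([
  {"rot": [0,0,3.2],"slide": [-0.008,0.05,-0.01],"grip": 1},
  {"rot": [0,0,5],"slide": [-0.008,0.05,-0.01],"grip": 1},
  {"rot": [0,0,5],"slide": [-0.008,0.05,-0.02],"grip": 1},
  {"rot": [0,0,0],"slide": [-0.008,0.05,-0.02],"grip": 1},
  {"rot": [0,0,0],"slide": [0,0.032,-0.02],"grip": 1},
  {"rot": [0,0,0],"slide": [0,0,0],"grip": 1},
  {"rot": [0,0,0],"slide": [0,0,0],"grip": 1},
  {"rot": [0,0,0],"slide": [0,0,0],"grip": 1},
])

```text
time: 4.45
ee_pos: [0.4579, 0.2644, 0.2031]
eef_rot: [0.965, 0.26, 0.0, 0.0]
ft_force: [-0.7, 0.3, -0.3]
width: 0.0871
grip_force: 0.0
```

```bash
python3 look.py w4.png disc:.01; python3 - <<'E'
from rect import *
for f,c in [("w4.png.npz",(.5265,.3047))]:
  for z in (.01,.005):
    im=rectify(f,c,z,.075,.0005);g=cv2.cvtColor(im,cv2.COLOR_BGR2GRAY)
    m=((g>165)*255).astype(np.uint8);m=cv2.morphologyEx(m,cv2.MORPH_CLOSE,np.ones((9,9)))
    print(ring(im,m,c,.075,.0005))
cv2.imwrite("pics/r4.png",im)
# clutch + separator from w3
p=dict(np.load("w3.png.npz"))
g=cv2.cvtColor(p["pixels"],cv2.COLOR_RGB2GRAY)
m=((g<70)*255).astype(np.uint8);m[155:]=0;m[:60]=0;m[:,:215]=0;m[:,345:]=0
cs,_=cv2.findContours(m,cv2.RETR_EXTERNAL,cv2.CHAIN_APPROX_NONE);k=max(cs,key=cv2.contourArea)
W=np.array([px2w(p,q[0],.012)[:2] for q in k],np.float32)*1000
r=cv2.minAreaRect(W);print("plate",r)
m=((g<80)*255).astype(np.uint8);m[216:]=0;m[:165]=0;m[:,:445]=0;m=cv2.morphologyEx(m,cv2.MORPH_CLOSE,np.ones((3,3)))
cs,_=cv2.findContours(m,cv2.RETR_EXTERNAL,cv2.CHAIN_APPROX_NONE);k=max(cs,key=cv2.contourArea)
print("sep px",cv2.boundingRect(k))
E
```

```text
disc [228.  49. 293. 123.] 0.66 [0.535 0.308 0.01 ]
4.55 [0.45764206 0.26475401 0.20310793] [9.65432653e-01 2.60651989e-01 5.12172672e-04 2.65053083e-04] [-0.1202787   0.78563767  0.05601537]
(array([0.52662844, 0.30366032]), np.float64(29.89355695418666), 0.02940001106262207, np.float64(0.04724515150193875))
(array([0.52677505, 0.30371636]), np.float64(30.13908330356452), 0.02986279296875, np.float64(0.04804901437481054))
plate ((555.2955932617188, 26.92575454711914), (78.94007873535156, 128.6083221435547), 4.874598979949951)
sep px (450, 170, 21, 41)
```

View pics/r4.png

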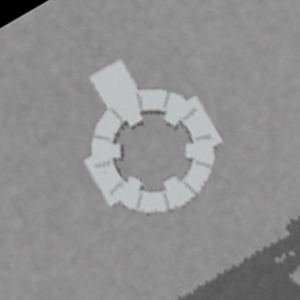

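Call:
arm_command([
  {"rot": [0,0,0],"slide": [0.04,0.022,-0.03],"grip": 1},
  {"rot": [0,0,0],"slide": [0.029,0.017,-0.05],"grip": 1},
  {"rot": [0,0,0],"slide": [0,0,-0.05],"grip": 1},
  {"rot": [0,0,0],"slide": [0,0,-0.04],"grip": 1},
  {"rot": [0,0,0],"slide": [0,0,-0.02],"grip": 1},
  {"rot": [0,0,0],"slide": [0,0,-0.009],"grip": 1},
  {"rot": [0,0,0],"slide": [0,0,0],"grip": 1},
  {"rot": [0,0,0],"slide": [0,0,0],"grip": 0.6},
], newtons=30)

```text
time: 5.55
ee_pos: [0.5269, 0.3051, 0.0051]
eef_rot: [0.965, 0.261, 0.001, -0.0]
ft_force: [0.0, 1.3, -0.4]
width: 0.0824
grip_force: 0.0
```

Call:
arm_command([
  {"rot": [0,0,0],"slide": [0,-0.001,-0.001],"grip": 0.6},
  {"rot": [0,0,0],"slide": [0,0,0],"grip": 0.6},
  {"rot": [0,0,0],"slide": [0,0,0],"grip": 0.6},
  {"rot": [0,0,0],"slide": [0,0,0],"grip": 0.6},
  {"rot": [0,0,0],"slide": [0,0,0.01],"grip": 0.6},
  {"rot": [0,0,0],"slide": [0,0,0.03],"grip": 0.6},
  {"rot": [0,0,0],"slide": [0,0,0.05],"grip": 0.6},
  {"rot": [0,0,0],"slide": [0,0,0.05],"grip": 0.6},
])

```text
time: 6.55
ee_pos: [0.5255, 0.3038, 0.1443]
eef_rot: [0.965, 0.262, -0.0, -0.0]
ft_force: [0.4, -0.2, -1.3]
width: 0.0633
grip_force: 30.0
```

Call:
arm_command([
  {"rot": [0,0,7],"slide": [0.001,-0.058,0.02],"grip": 0.6},
  {"rot": [0,0,7],"slide": [0.001,-0.058,0.015],"grip": 0.6},
  {"rot": [0,0,7],"slide": [0.001,-0.058,0],"grip": 0.6},
  {"rot": [0,0,7],"slide": [0.001,-0.058,0],"grip": 0.6},
  {"rot": [0,0,7],"slide": [0.001,-0.058,0],"grip": 0.6},
  {"rot": [0,0,7],"slide": [0.001,-0.058,0],"grip": 0.6},
  {"rot": [0,0,0],"slide": [0,0,0],"grip": 0.6},
  {"rot": [0,0,0],"slide": [0,0,0],"grip": 0.6},
])

```text
time: 7.55
ee_pos: [0.532, -0.0436, 0.1779]
eef_rot: [0.808, 0.59, 0.0, -0.0]
ft_force: [-0.3, 0.2, -0.6]
width: 0.0637
grip_force: 30.0
```

```bash
python3 look.py w5.png nose:.084; python3 - <<'E'
from rect import *
p=dict(np.load("w5.png.npz"))
a=cv2.resize(p["pixels"][:,:,::-1],(512,384));c=(.555,.027)
b=cv2.resize(rectify("w5.png.npz",c,.068,.03,.00015),(384,384))
cv2.imwrite("pics/r5.png",np.hstack([a[:, 100:500],b]))
print(w2px(p,[.555,.027,.084]),w2px(p,[.555,.027,.04]))
E
```

```text
nose [194.  17. 322. 166.] 0.69 [0.556 0.032 0.084]
7.65 [ 0.53204476 -0.04253967  0.17785226] [ 8.06831728e-01  5.90781244e-01  2.87009629e-04 -4.61837952e-05] [ 0.21522026  1.59401947 -0.23117739]
[259.53015463  98.97770679] [259.48514471  99.74715662]
```

View pics/r5.png

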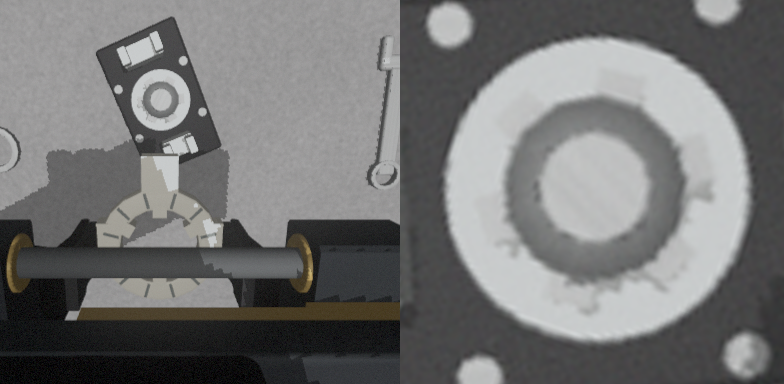

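Call:
arm_command([
  {"rot": [0,0,2.7],"slide": [0.012,0.034,-0.02],"grip": 0.6},
  {"rot": [0,0,0],"slide": [0.0116,0.035,-0.025],"grip": 0.6},
  {"rot": [0,0,0],"slide": [0,0,-0.028],"grip": 0.6},
  {"rot": [0,0,0],"slide": [0,0,0],"grip": 0.6},
  {"rot": [0,0,0],"slide": [0,0,0],"grip": 0.6},
  {"rot": [0,0,0],"slide": [0,0,0],"grip": 0.6},
  {"rot": [0,0,0],"slide": [0,0,0],"grip": 0.6},
  {"rot": [0,0,0],"slide": [0,0,0],"grip": 0.6},
])

```text
time: 8.65
ee_pos: [0.5558, 0.0245, 0.105]
eef_rot: [0.793, 0.609, 0.0, 0.0]
ft_force: [0.3, -0.3, -1.0]
width: 0.0634
grip_force: 30.0
```

```bash
cat > st.py <<'E'
from h import *
P=[];F=[]
for i in range(4):
    p=eyes.camera("side");s=sensors.read_state();P.append(s["ee_pos"]);F.append(s["ft_force"]);q=s["eef_rot"]
print(s["time"],np.mean(P,0).round(4),np.std(P,0).round(4),np.mean(F,0).round(2),"M",s["torque"].round(2),"yaw",round(float(np.degrees(2*np.arctan2(q[1],q[0]))),2),s["width"],s["joint_positions"].round(2))
E
python3 st.py
```

```text
8.85 [0.5557 0.0246 0.1047] [0.     0.     0.0001] [ 0.13  0.1  -0.8 ] M [ 0.04 -0.07 -0.04] yaw 75.01 0.06371090021944248 [ 0.57  0.41 -0.84  1.75  0.33  1.13 -0.63]
```

Call:
arm_command([
  {"rot": [0,0,0],"slide": [0,0.0019,0],"grip": 0.6},
  {"rot": [0,0,0],"slide": [0,0,-0.008],"grip": 0.6},
  {"rot": [0,0,0],"slide": [0,0,-0.008],"grip": 0.6},
  {"rot": [0,0,0],"slide": [0,0,-0.006],"grip": 0.6},
  {"rot": [0,0,0],"slide": [0,0,-0.005],"grip": 0.6},
  {"rot": [0,0,0],"slide": [0,0,-0.002],"grip": 0.6},
  {"rot": [0,0,0],"slide": [0,0,0],"grip": 0.6},
  {"rot": [0,0,0],"slide": [0,0,0],"grip": 0.6},
])

```text
time: 9.85
ee_pos: [0.5557, 0.0266, 0.0758]
eef_rot: [0.793, 0.609, 0.0, 0.0]
ft_force: [-0.2, -0.2, 0.2]
width: 0.0634
grip_force: 30.0
```

```bash
python3 st.py
```

```text
10.05 [0.5557 0.0266 0.0758] [0. 0. 0.] [-0.29 -0.3  -0.54] M [-0.04 -0.11  0.02] yaw 75.02 0.06332846488507018 [ 0.55  0.44 -0.83  1.78  0.36  1.08 -0.66]
```

No contact. Continue down gently past the rib tops.

Call:
arm_command([
  {"rot": [0,0,0],"slide": [0,0,-0.001],"grip": 0.6},
  {"rot": [0,0,0],"slide": [0,0,-0.001],"grip": 0.6},
  {"rot": [0,0,0],"slide": [0,0,-0.001],"grip": 0.6},
  {"rot": [0,0,0],"slide": [0,0,-0.001],"grip": 0.6},
  {"rot": [0,0,0],"slide": [0,0,-0.0005],"grip": 0.6},
  {"rot": [0,0,0],"slide": [0,0,0],"grip": 0.6},
  {"rot": [0,0,0],"slide": [0,0,0],"grip": 0.6},
  {"rot": [0,0,0],"slide": [0,0,0],"grip": 0.6},
])

```text
time: 11.05
ee_pos: [0.5556, 0.0266, 0.0711]
eef_rot: [0.793, 0.609, 0.0, 0.0]
ft_force: [0.3, -0.6, -0.2]
width: 0.0637
grip_force: 30.0
```

```bash
python3 st.py
```

```text
11.25 [0.5556 0.0266 0.0711] [0. 0. 0.] [-0.03 -0.36 -0.31] M [-0.05 -0.05 -0.06] yaw 75.02 0.06336205371224896 [ 0.55  0.45 -0.82  1.78  0.37  1.08 -0.66]
```

Call:
arm_command([
  {"rot": [0,0,0],"slide": [0,0,-0.0007],"grip": 0.6},
  {"rot": [0,0,0],"slide": [0,0,-0.0007],"grip": 0.6},
  {"rot": [0,0,0],"slide": [0,0,-0.0007],"grip": 0.6},
  {"rot": [0,0,0],"slide": [0,0,-0.0007],"grip": 0.6},
  {"rot": [0,0,0],"slide": [0,0,0],"grip": 0.6},
  {"rot": [0,0,0],"slide": [0,0,0],"grip": 0.6},
  {"rot": [0,0,0],"slide": [0,0,0],"grip": 0.6},
  {"rot": [0,0,0],"slide": [0,0,0],"grip": 0.6},
])

```text
time: 12.25
ee_pos: [0.5556, 0.0266, 0.0683]
eef_rot: [0.793, 0.609, 0.0, 0.0]
ft_force: [0.2, 0.6, -1.4]
width: 0.0634
grip_force: 30.0
```

```bash
python3 st.py
```

```text
12.45 [0.5556 0.0266 0.0683] [0. 0. 0.] [ 0.21 -0.48 -0.47] M [-0.02 -0.01  0.06] yaw 75.02 0.0635490363817356 [ 0.55  0.45 -0.82  1.78  0.37  1.07 -0.67]
```

Call:
arm_command([
  {"rot": [0,0,0],"slide": [0,0,-0.001],"grip": 0.6},
  {"rot": [0,0,0],"slide": [0,0,-0.0015],"grip": 0.6},
  {"rot": [0,0,0],"slide": [0,0,-0.0015],"grip": 0.6},
  {"rot": [0,0,4],"slide": [0,0,0],"grip": 0.6},
  {"rot": [0,0,5],"slide": [0,0,0],"grip": 0.6},
  {"rot": [0,0,5],"slide": [0,0,0],"grip": 0.6},
  {"rot": [0,0,5.9],"slide": [0,0,0],"grip": 0.6},
  {"rot": [0,0,0],"slide": [0,0,0],"grip": 0.6},
])

```text
time: 13.45
ee_pos: [0.555, 0.0267, 0.064]
eef_rot: [0.676, 0.737, -0.0, -0.001]
ft_force: [-3.1, 0.8, 1.1]
width: 0.0632
grip_force: 30.0
```

```bash
python3 st.py
```

```text
13.65 [0.5551 0.0267 0.064 ] [0. 0. 0.] [-3.86  0.9   0.5 ] M [ 0.18  0.81 -0.06] yaw 94.83 0.0633790500146869 [ 0.6   0.48 -0.88  1.78  0.42  1.08 -0.35]
```

Call:
arm_command([
  {"rot": [0,0,0],"slide": [-0.001,0,0],"grip": 0.6},
  {"rot": [0,0,0],"slide": [0,0,-0.002],"grip": 0.6},
  {"rot": [0,0,0],"slide": [0,0,-0.002],"grip": 0.6},
  {"rot": [0,0,0],"slide": [0,0,-0.002],"grip": 0.6},
  {"rot": [0,0,0],"slide": [0,0,-0.002],"grip": 0.6},
  {"rot": [0,0,0],"slide": [0,0,-0.001],"grip": 0.6},
  {"rot": [0,0,0],"slide": [0,0,0],"grip": 0.6},
  {"rot": [0,0,0],"slide": [0,0,0],"grip": 0.6},
])

```text
time: 14.65
ee_pos: [0.5547, 0.0266, 0.0553]
eef_rot: [0.676, 0.737, 0.0, 0.0]
ft_force: [0.4, 0.6, -2.1]
width: 0.0635
grip_force: 30.0
```

```bash
python3 st.py
```

```text
14.85 [0.5547 0.0266 0.0553] [0. 0. 0.] [ 0.66  1.55 -1.37] M [ 0.24 -0.29  0.04] yaw 94.92 0.06355671101286874 [ 0.59  0.49 -0.88  1.79  0.43  1.06 -0.36]
```

Call:
arm_command([
  {"rot": [0,0,0],"slide": [0,0,-0.002],"grip": 0.6},
  {"rot": [0,0,0],"slide": [0,0,-0.002],"grip": 0.6},
  {"rot": [0,0,0],"slide": [0,0,-0.002],"grip": 0.6},
  {"rot": [0,0,0],"slide": [0,0,-0.002],"grip": 0.6},
  {"rot": [0,0,0],"slide": [0,0,-0.002],"grip": 0.6},
  {"rot": [0,0,0],"slide": [0,0,-0.001],"grip": 0.6},
  {"rot": [0,0,0],"slide": [0,0,-0.0005],"grip": 0.6},
  {"rot": [0,0,0],"slide": [0,0,0],"grip": 0.6},
])

```text
time: 15.85
ee_pos: [0.5546, 0.0266, 0.0438]
eef_rot: [0.676, 0.737, 0.0, 0.0]
ft_force: [0.9, 0.5, 0.0]
width: 0.0638
grip_force: 30.0
```

```bash
python3 st.py
```

```text
16.05 [0.5546 0.0266 0.0438] [0. 0. 0.] [ 0.62  1.49 -0.77] M [ 0.33 -0.34 -0.03] yaw 94.92 0.0637428317332603 [ 0.58  0.5  -0.87  1.8   0.44  1.04 -0.37]
```

Call:
arm_command([
  {"rot": [0,0,0],"slide": [0,0,-0.0005],"grip": 0.6},
  {"rot": [0,0,0],"slide": [0,0,0],"grip": 0.6},
  {"rot": [0,0,0],"slide": [0,0,0],"grip": 0.95},
  {"rot": [0,0,0],"slide": [0,0,0],"grip": 0.95},
  {"rot": [0,0,0],"slide": [0,0,0],"grip": 0.95},
  {"rot": [0,0,0],"slide": [0,0,0.02],"grip": 0.95},
  {"rot": [0,0,0],"slide": [0,0,0.05],"grip": 0.95},
  {"rot": [0,0,0],"slide": [0,0,0.05],"grip": 0.95},
])

```text
time: 17.05
ee_pos: [0.5545, 0.0269, 0.166]
eef_rot: [0.676, 0.737, 0.0, 0.0]
ft_force: [1.3, -0.2, 0.3]
width: 0.0828
grip_force: 0.0
```

Call:
arm_command([
  {"rot": [0,0,7],"slide": [0.005,-0.057,0.02],"grip": 1},
  {"rot": [0,0,7],"slide": [0.005,-0.057,0.014],"grip": 1},
  {"rot": [0,0,7],"slide": [0.005,-0.057,0],"grip": 1},
  {"rot": [0,0,7],"slide": [0.005,-0.057,0],"grip": 1},
  {"rot": [0,0,7],"slide": [0.005,-0.057,0],"grip": 1},
  {"rot": [0,0,7],"slide": [0.005,-0.056,0],"grip": 1},
  {"rot": [0,0,0],"slide": [0,0,0],"grip": 1},
  {"rot": [0,0,0],"slide": [0,0,0],"grip": 1},
])

```text
time: 18.05
ee_pos: [0.5848, -0.3138, 0.1983]
eef_rot: [0.367, 0.93, 0.001, 0.0]
ft_force: [0.6, 1.0, -0.0]
width: 0.0868
grip_force: 0.0
```

```bash
python3 look.py w6.png separator:.007; python3 - <<'E'
from rect import *
c=(.529,-.2625)
for z in (.007,.004):
    im=rectify("w6.png.npz",c,z,.06,.0004);g=cv2.cvtColor(im,cv2.COLOR_BGR2GRAY)
    m=((g<100)*255).astype(np.uint8);m=cv2.morphologyEx(m,cv2.MORPH_CLOSE,np.ones((9,9)))
    print(ring(im,m,c,.06,.0004))
p=dict(np.load("w6.png.npz"))
cv2.imwrite("pics/r6.png",np.hstack([cv2.resize(p["pixels"][:,:,::-1],(400,300)),im]))
E
```

```text
separator [296. 146. 367. 207.] 0.96 [ 0.647 -0.26   0.007]
separator [383. 212. 433. 250.] 0.67 [ 0.757 -0.237  0.007]
separator [117.   0. 184.  66.] 0.62 [ 0.412 -0.297  0.007]
18.15 [ 0.58504443 -0.31277411  0.19832922] [3.66307986e-01 9.30493549e-01 2.25564811e-04 4.03266289e-04] [ 0.24936604 -0.42103495 -0.10927454]
(array([0., 0.]), np.float64(-27.614483583301702), 0.047836279296875, np.float64(0.6713191565864928))
(array([0., 0.]), np.float64(-27.41246960255022), 0.047836279296875, np.float64(0.6713191565864928))
```

View pics/r6.png

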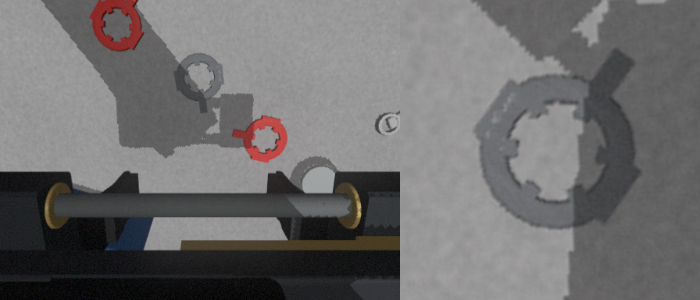

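```bash
cat > fit.py <<'E'
from rect import *
from scipy.optimize import differential_evolution
def outline():
    P=[]
    for a in np.radians(np.arange(0,360,1.5)):
        if abs((np.degrees(a)+180)%360-180)<10: continue
        r=31.; y=abs(np.sin(a))*r
        if abs(np.cos(a)*r)<13: r=32/abs(np.sin(a))
        P.append([r*np.cos(a),r*np.sin(a)])
    for x in np.arange(32,47,.5): P+= [[x,5],[x,-5]]
    for y in np.arange(-5,5,.5): P+= [[47,y]]
    for t in range(0,360,60):
        c,s=np.cos(np.radians(t)),np.sin(np.radians(t))
        for y in np.arange(-3.5,3.6,.5): P.append([16*c-y*s,16*s+y*c])
        for x in np.arange(16,19.5,.5):
            for y in(-3.5,3.5): P.append([x*c-y*s,x*s+y*c])
    return np.array(P)/1000
def fit(f,x0,th0,z,res=.0004,half=.06):
    im=rectify(f,x0,z,half,res);g=cv2.GaussianBlur(cv2.cvtColor(im,cv2.COLOR_BGR2GRAY).astype(np.float32),(0,0),1.5)
    m=np.minimum(np.hypot(cv2.Sobel(g,cv2.CV_32F,1,0),cv2.Sobel(g,cv2.CV_32F,0,1)),60)
    O=outline()
    def cost(v):
        c,s=np.cos(np.radians(v[2])),np.sin(np.radians(v[2]))
        X=v[0]/1000+O[:,0]*c-O[:,1]*s;Y=v[1]/1000+O[:,0]*s+O[:,1]*c
        return -cv2.remap(m,((half-Y)/res).astype(np.float32)[None],((half-X)/res).astype(np.float32)[None],cv2.INTER_LINEAR).mean()
    r=differential_evolution(cost,[(-6,6),(-6,6),(th0-15,th0+15)],seed=1)
    return x0[0]+r.x[0]/1000,x0[1]+r.x[1]/1000,r.x[2],r.fun
E
python3 - <<'E'
from fit import *
print(fit("w6.png.npz",(.5288,-.2655),-35.4,.007)); print(fit("w6.png.npz",(.5288,-.2655),-35.4,.003))
E
```

```text
(np.float64(0.5285798595357785), np.float64(-0.26528924382189323), np.float64(-35.00205519401015), np.float64(-50.10806655883789))
(np.float64(0.5285740283930147), np.float64(-0.2652709842962631), np.float64(-35.169898256171955), np.float64(-49.77251052856445))
```

Call:
arm_command([
  {"rot": [0,0,4],"slide": [-0.03,0.025,-0.03],"grip": 1},
  {"rot": [0,0,3.9],"slide": [-0.0264,0.0228,-0.05],"grip": 1},
  {"rot": [0,0,0],"slide": [0,0,-0.05],"grip": 1},
  {"rot": [0,0,0],"slide": [0,0,-0.04],"grip": 1},
  {"rot": [0,0,0],"slide": [0,0,-0.015],"grip": 1},
  {"rot": [0,0,0],"slide": [0,0,-0.005],"grip": 1},
  {"rot": [0,0,0],"slide": [0,0,-0.003],"grip": 1},
  {"rot": [0,0,0],"slide": [0,0,0],"grip": 1},
])

```text
time: 19.15
ee_pos: [0.5289, -0.2669, 0.0053]
eef_rot: [0.302, 0.953, -0.0, 0.001]
ft_force: [0.0, 0.2, 1.2]
width: 0.0872
grip_force: 0.0
```

```bash
python3 st.py
```

```text
19.35 [ 0.5286 -0.2669  0.0051] [0.0001 0.     0.0002] [ 0.31 -0.22  0.16] M [ 0.04 -0.13  0.01] yaw 144.81 0.08697144222154325 [ 1.08  0.66 -0.89  1.72  0.58  1.05  0.94]
```

Call:
arm_command([
  {"rot": [0,0,0],"slide": [0,0.0016,-0.0026],"grip": 1},
  {"rot": [0,0,0],"slide": [0,0,0],"grip": 0.6},
  {"rot": [0,0,0],"slide": [0,0,0],"grip": 0.6},
  {"rot": [0,0,0],"slide": [0,0,0],"grip": 0.6},
  {"rot": [0,0,0],"slide": [0,0,0],"grip": 0.6},
  {"rot": [0,0,0],"slide": [0,0,0],"grip": 0.6},
  {"rot": [0,0,0],"slide": [0,0,0],"grip": 0.6},
  {"rot": [0,0,0],"slide": [0,0,0],"grip": 0.6},
], newtons=35)

```text
time: 20.35
ee_pos: [0.5282, -0.2651, 0.0017]
eef_rot: [0.302, 0.953, 0.0, 0.0]
ft_force: [-1.1, -1.6, -0.7]
width: 0.0634
grip_force: 35.0
```

```bash
python3 st.py
```

```text
20.55 [ 0.5282 -0.2651  0.0017] [0. 0. 0.] [ 0.17 -0.42  0.  ] M [-0.03 -0.12 -0.02] yaw 144.82 0.06340905743284443 [ 1.08  0.66 -0.89  1.73  0.58  1.04  0.94]
```

Call:
arm_command([
  {"rot": [0,0,0],"slide": [0,0,0.02],"grip": 0.6},
  {"rot": [0,0,0],"slide": [0,0,0.05],"grip": 0.6},
  {"rot": [0,0,-9],"slide": [0.003,0.02,0.05],"grip": 0.6},
  {"rot": [0,0,-10],"slide": [0.007,0.04,0.04],"grip": 0.6},
  {"rot": [0,0,-10],"slide": [0.007,0.05,0.01],"grip": 0.6},
  {"rot": [0,0,-10],"slide": [0.008,0.055,0],"grip": 0.6},
  {"rot": [0,0,-10.7],"slide": [0.008,0.052,0],"grip": 0.6},
  {"rot": [0,0,0],"slide": [0,0,0],"grip": 0.6},
])

```text
time: 21.55
ee_pos: [0.5615, -0.0417, 0.1736]
eef_rot: [0.673, 0.74, 0.001, 0.0]
ft_force: [0.4, -0.8, -1.4]
width: 0.0628
grip_force: 35.0
```

```bash
python3 look.py w7.png; python3 st.py; python3 - <<'E'
from rect import *
p=dict(np.load("w7.png.npz"))
cv2.imwrite("pics/r7.png",np.hstack([cv2.resize(p["pixels"][:,:,::-1],(400,300)),cv2.resize(rectify("w7.png.npz",(.555,.0267),.05,.065,.0004),(400,400))[50:350]]))
E
```

```text
21.6 [ 0.56142639 -0.04507315  0.17314606] [6.72804902e-01 7.39819582e-01 5.06937751e-04 5.41782735e-04] [-0.6815057  -0.9360741  -0.84995212]
21.8 [ 0.5612 -0.0486  0.1723] [0.0001 0.0008 0.0003] [ 0.03 -0.25 -0.89] M [-0.03 -0.1  -0.04] yaw 95.06 0.06332270426222208 [ 0.77  0.37 -0.93  1.66  0.31  1.27 -0.13]
```

View pics/r7.png

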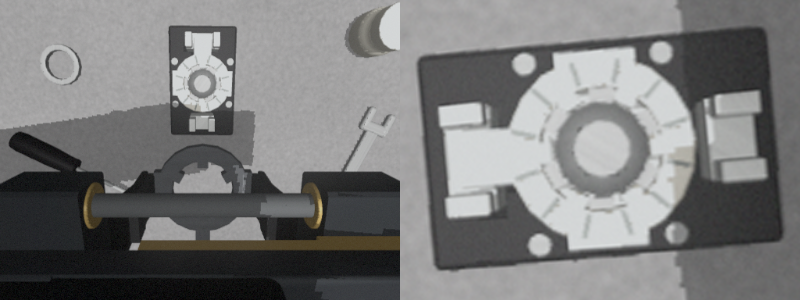

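Call:
arm_command([
  {"rot": [0,0,-1.5],"slide": [-0.003,0.036,-0.02],"grip": 0.6},
  {"rot": [0,0,0],"slide": [-0.0032,0.0396,-0.025],"grip": 0.6},
  {"rot": [0,0,0],"slide": [0,0,-0.026],"grip": 0.6},
  {"rot": [0,0,0],"slide": [0,0,0],"grip": 0.6},
  {"rot": [0,0,0],"slide": [0,0,0],"grip": 0.6},
  {"rot": [0,0,0],"slide": [0,0,0],"grip": 0.6},
  {"rot": [0,0,0],"slide": [0,0,0],"grip": 0.6},
  {"rot": [0,0,0],"slide": [0,0,0],"grip": 0.6},
])

```text
time: 22.8
ee_pos: [0.5552, 0.0274, 0.101]
eef_rot: [0.685, 0.729, 0.0, 0.0]
ft_force: [-0.2, 0.4, -1.5]
width: 0.0632
grip_force: 35.0
```

```bash
python3 st.py
```

```text
23.0 [0.5551 0.0275 0.1008] [0.     0.0001 0.0001] [-0.15  0.01 -0.81] M [-0.   -0.08  0.01] yaw 93.62 0.06309033132989293 [ 0.62  0.44 -0.92  1.75  0.38  1.14 -0.35]
```

Good. Lower to just above the rib tops (TCP 0.072).

Call:
arm_command([
  {"rot": [0,0,0],"slide": [0,-0.0004,-0.008],"grip": 0.6},
  {"rot": [0,0,0],"slide": [0,0,-0.008],"grip": 0.6},
  {"rot": [0,0,0],"slide": [0,0,-0.007],"grip": 0.6},
  {"rot": [0,0,0],"slide": [0,0,-0.004],"grip": 0.6},
  {"rot": [0,0,0],"slide": [0,0,-0.002],"grip": 0.6},
  {"rot": [0,0,0],"slide": [0,0,-0.001],"grip": 0.6},
  {"rot": [0,0,0],"slide": [0,0,0],"grip": 0.6},
  {"rot": [0,0,0],"slide": [0,0,0],"grip": 0.6},
])

```text
time: 24.0
ee_pos: [0.5551, 0.0272, 0.0709]
eef_rot: [0.684, 0.729, 0.0, 0.0]
ft_force: [-0.7, -0.2, -0.2]
width: 0.0631
grip_force: 35.0
```

```bash
python3 st.py
```

```text
24.2 [0.5551 0.0272 0.0708] [0. 0. 0.] [ 0.43  0.35 -0.6 ] M [-0.08 -0.08  0.01] yaw 93.62 0.06292540919308641 [ 0.6   0.47 -0.89  1.78  0.41  1.09 -0.37]
```

Call:
arm_command([
  {"rot": [0,0,0],"slide": [0,0,-0.0005],"grip": 0.6},
  {"rot": [0,0,0],"slide": [0,0,-0.0005],"grip": 0.6},
  {"rot": [0,0,0],"slide": [0,0,-0.0005],"grip": 0.6},
  {"rot": [0,0,0],"slide": [0,0,-0.0005],"grip": 0.6},
  {"rot": [0,0,0],"slide": [0,0,-0.0005],"grip": 0.6},
  {"rot": [0,0,0],"slide": [0,0,0],"grip": 0.6},
  {"rot": [0,0,0],"slide": [0,0,0],"grip": 0.6},
  {"rot": [0,0,0],"slide": [0,0,0],"grip": 0.6},
])

```text
time: 25.2
ee_pos: [0.555, 0.0269, 0.0681]
eef_rot: [0.685, 0.729, -0.0, 0.0]
ft_force: [0.1, -2.9, -0.9]
width: 0.0635
grip_force: 35.0
```

```bash
python3 st.py
```

```text
25.4 [0.555  0.0269 0.0681] [0. 0. 0.] [ 0.25 -2.1  -1.4 ] M [-0.59 -0.22 -0.05] yaw 93.61 0.06301810207638316 [ 0.6   0.48 -0.89  1.78  0.41  1.09 -0.37]
```

Call:
arm_command([
  {"rot": [0,0,0],"slide": [0,-0.0006,0],"grip": 0.6},
  {"rot": [0,0,0],"slide": [0,0,-0.001],"grip": 0.6},
  {"rot": [0,0,0],"slide": [0,0,-0.001],"grip": 0.6},
  {"rot": [0,0,0],"slide": [0,0,-0.001],"grip": 0.6},
  {"rot": [0,0,0],"slide": [0,0,-0.001],"grip": 0.6},
  {"rot": [0,0,0.7],"slide": [0,0,-0.001],"grip": 0.6},
  {"rot": [0,0,0],"slide": [0,0,0],"grip": 0.6},
  {"rot": [0,0,0],"slide": [0,0,0],"grip": 0.6},
])

```text
time: 26.4
ee_pos: [0.5549, 0.0264, 0.063]
eef_rot: [0.68, 0.733, -0.0, -0.0]
ft_force: [-0.1, -2.9, -1.3]
width: 0.0631
grip_force: 35.0
```

```bash
python3 st.py
```

```text
26.6 [0.5549 0.0264 0.0631] [0. 0. 0.] [-0.45 -2.66 -1.18] M [-0.75 -0.08 -0.04] yaw 94.31 0.06320539398255491 [ 0.6   0.48 -0.89  1.79  0.42  1.08 -0.36]
```

Call:
arm_command([
  {"rot": [0,0,0],"slide": [0,-0.0007,0],"grip": 0.6},
  {"rot": [0,0,0],"slide": [0,0,-0.001],"grip": 0.6},
  {"rot": [0,0,0],"slide": [0,0,-0.001],"grip": 0.6},
  {"rot": [0,0,0],"slide": [0,0,-0.001],"grip": 0.6},
  {"rot": [0,0,0],"slide": [0,0,-0.001],"grip": 0.6},
  {"rot": [0,0,0],"slide": [0,0,-0.001],"grip": 0.6},
  {"rot": [0,0,0],"slide": [0,0,0],"grip": 0.6},
  {"rot": [0,0,0],"slide": [0,0,0],"grip": 0.6},
])

```text
time: 27.6
ee_pos: [0.555, 0.026, 0.0581]
eef_rot: [0.68, 0.733, 0.0, -0.0]
ft_force: [-0.5, 0.5, -0.7]
width: 0.063
grip_force: 35.0
```

```bash
python3 st.py
```

```text
27.8 [0.555  0.026  0.0582] [0. 0. 0.] [ 0.2  -0.17 -1.22] M [-0.07 -0.02 -0.02] yaw 94.32 0.06353854919730814 [ 0.6   0.49 -0.89  1.79  0.43  1.07 -0.37]
```

Underside at 56.5 mm, in the fork and free. Go down the rest.

Call:
arm_command([
  {"rot": [0,0,0],"slide": [0,0,-0.0015],"grip": 0.6},
  {"rot": [0,0,0],"slide": [0,0,-0.0015],"grip": 0.6},
  {"rot": [0,0,0],"slide": [0,0,-0.0015],"grip": 0.6},
  {"rot": [0,0,0],"slide": [0,0,-0.001],"grip": 0.6},
  {"rot": [0,0,0],"slide": [0,0,-0.0005],"grip": 0.6},
  {"rot": [0,0,0],"slide": [0,0,0],"grip": 0.6},
  {"rot": [0,0,0],"slide": [0,0,0],"grip": 0.6},
  {"rot": [0,0,0],"slide": [0,0,0],"grip": 0.6},
])

```text
time: 28.8
ee_pos: [0.555, 0.0259, 0.0522]
eef_rot: [0.68, 0.733, 0.0, 0.0]
ft_force: [-0.3, -0.4, -0.7]
width: 0.0634
grip_force: 35.0
```

```bash
python3 st.py
```

```text
29.0 [0.555  0.0259 0.0522] [0. 0. 0.] [-0.51  0.19 -0.93] M [ 0.04 -0.03  0.02] yaw 94.32 0.06322603106507622 [ 0.59  0.5  -0.88  1.79  0.44  1.06 -0.37]
```

Call:
arm_command([
  {"rot": [0,0,0],"slide": [0,0,-0.0003],"grip": 0.6},
  {"rot": [0,0,0],"slide": [0,0,-0.0003],"grip": 0.6},
  {"rot": [0,0,0],"slide": [0,0,0],"grip": 0.6},
  {"rot": [0,0,0],"slide": [0,0,0],"grip": 0.6},
  {"rot": [0,0,0],"slide": [0,0,0],"grip": 0.6},
  {"rot": [0,0,0],"slide": [0,0,0],"grip": 0.6},
  {"rot": [0,0,0],"slide": [0,0,0],"grip": 0.6},
  {"rot": [0,0,0],"slide": [0,0,0],"grip": 0.6},
])

```text
time: 30.0
ee_pos: [0.555, 0.0259, 0.0516]
eef_rot: [0.68, 0.733, 0.0, 0.0]
ft_force: [-1.1, -0.7, 3.9]
width: 0.063
grip_force: 35.0
```

```bash
python3 st.py
```

```text
30.2 [0.555  0.0259 0.0516] [0. 0. 0.] [-1.48 -0.69  2.51] M [-0.1   0.33 -0.06] yaw 94.32 0.06322055039218064 [ 0.59  0.5  -0.88  1.79  0.44  1.06 -0.37]
```

Call:
arm_command([
  {"rot": [0,0,0],"slide": [0,0,0],"grip": 0.95},
  {"rot": [0,0,0],"slide": [0,0,0],"grip": 0.95},
  {"rot": [0,0,0],"slide": [0,0,0],"grip": 0.95},
  {"rot": [0,0,0],"slide": [0,0,0.02],"grip": 0.95},
  {"rot": [0,0,0],"slide": [0,0,0.05],"grip": 0.95},
  {"rot": [0,0,0],"slide": [0,0,0.05],"grip": 0.95},
  {"rot": [0,0,0],"slide": [0,-0.06,0],"grip": 0.95},
  {"rot": [0,0,0],"slide": [0,-0.03,0],"grip": 0.95},
])

```text
time: 31.2
ee_pos: [0.5554, -0.0672, 0.1736]
eef_rot: [0.681, 0.732, 0.0, 0.001]
ft_force: [-0.7, -0.9, -1.1]
width: 0.0828
grip_force: 0.0
```

```bash
python3 look.py w8.png; python3 - <<'E'
from rect import *
p=dict(np.load("w8.png.npz"));q=eyes.camera("side")
a=cv2.resize(np.array(q["pixels"])[190:250,210:290,::-1],(400,300),interpolation=cv2.INTER_CUBIC)
cv2.imwrite("pics/r8.png",np.hstack([a,cv2.resize(rectify("w8.png.npz",(.555,.0267),.057,.065,.0004),(400,400))[50:350]]))
E
```

```text
31.25 [ 0.55517437 -0.07118756  0.17292655] [ 6.82283866e-01  7.31085772e-01 -6.69103218e-04  1.36865601e-03] [ 0.26604909 -3.74548797 -0.23091796]
```

View pics/r8.png

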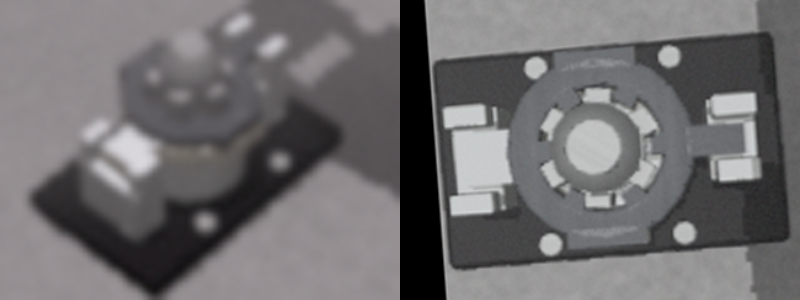

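```bash
python3 -c "
from bench import order
print(order.close_job())"
```

```text
the job is handed in; nothing more can be done
None
```

The clutch is rebuilt and handed in at about 31 s: the friction disc is home with its tab in the broad fork, the separator lies flat on it with its tab in the narrow fork, nothing was forced, and I touched nothing else on the bench.

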